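# Right the damaged-chip bin and snug its winged cam

## Task

The steel bin of damaged chips was left tipped forward: push it back upright against its rear stop, then turn the brass winged knob beside it clockwise (from above) until its cam is snug on the rubber pad of the bin's lug, and let go. The pad is met at a different angle each time, so go by feel: stop once the resistance has clearly risen above the steady drag, without forcing the knob on. Keep off the side panel that the wings pass close to, and leave the other things on the bench where they are.

Things in the scene. Friction and masses are not known exactly. Their poses are not given: they have to be found in the camera images.
- stand: Fixed dark steel stand carrying bin, knob and panel; base plate 180 x 250 x 12 mm. Origin on the bench; +x away from the robot, y to the left, z up. Knob axis vertical at x 0, y -75 mm. Bin hinge line along y at x -20, z 42 mm. Rear stop post at x 63 to 75, y 15 to 65 mm, top z 122 mm.
- bin: Open steel bin, 120 (x) x 150 (y) x 118 mm, walls 3 mm, 0.7 to 1.1 kg with its chips. Origin on the hinge line, mid width; axes as the stand's when upright; spans own x -40 to 80, y -75 to 75, z -5 to 113 mm. Starts tipped 0.42 to 0.62 rad towards the stand's -x. The hinge is stiff (0.13 N m): the bin stays where it is left, so push it all the way home (0) against the stop.
- bin_front_rim (a point): Middle of the top edge of the bin's front (-x) wall, outer face: own x -40, y 0, z 113 mm of the bin. Upright it lies at stand x -60, y 40, z 155 mm. A push of 1 to 4 N here rights the bin.
- bin_lug (a point): Centre of the steel lug, 16 x 30 x 22 mm, on the bin's right (-y) wall. On its -x face sits the black rubber pad that the cam presses; how far the pad stands out varies by 7 mm and is not measured. The pad gives 1 mm per 6 N. Snug: 5 to 18 N on the pad, best about 10 N; forced: more.
- knob: Brass winged knob with a steel cam below, on a vertical axis. Origin on the axis, 124 mm above the bench; own x along the wings. Angle 0: axes as the stand's; grows clockwise from above. Starts at -0.2 to -0.03 rad; stops at -0.6 and 1.9. Steady drag of 0.1 N m while turning (less when stopped); let go, it holds up to about 9 N on the pad. Leave it below 0.1 until the bin is upright, or the cam bars the lug.
- knob_grip (a point): On the knob's axis, 58 mm above its origin, 182 mm above the bench: a good height to grip the wings. They form a flat upright plate 55 mm tip to tip and 8 mm thick, from 22 mm below this point to 10 mm above it; a hub of 9 mm radius lies lower.
- cam (a point): Centre of the cam's underside, 12 mm from the knob's axis along the knob's own -x: a disc of 10 mm radius, 22 mm high. With the bin home it meets the pad somewhere between knob angles 0.5 and 1.3 rad; from there the push grows 35 to 70 N per rad. Its lever arm is 12 mm x sin(angle) plus about 2 mm for friction, so best snug adds about 0.09 to 0.14 N m to the free turning moment.
- cheek: Fixed upright steel side panel by the knob, 110 (x) x 4 (y) x 184 mm, along the stand's x at stand y -111 mm. Origin: centre of its lower edge, 12 mm above the bench. Its inner face is 34 mm from the knob's axis, so the wing tips pass 6.5 mm from it; its top is 196 mm above the bench, 4 mm above the wings. It bears only light touches, up to 8 N.
- magnifier: Bystander: brass magnifier stand, round foot of 68 mm, post 107 mm high, lens ring reaching 81 mm from the post along own x. Origin under the foot's centre.
- token_cup: Bystander: copper cup of tokens, 60 mm across the rim, 55 mm high. Origin under its centre.
- stick_tip: Bystander: white melamine tip of a dice stick, 75 x 22 x 12 mm, lying flat. Origin under its centre.

How it is judged:
On the way, in this order (a step that is already met when the one before it is completed fails the run):
1. the bin is upright against its stop (within 0.03 rad), the cam not yet on the pad (angle between bin's own z axis and vertical below 0.03 rad and contact force between knob and bin below 0.5 N), for 0.2 s.
2. the cam is snug on the pad (over 5 N) (contact force between knob and bin above 5 N), for 0.2 s.
At the end, for the whole second after the job is handed in: The bin stands upright within 0.03 rad and at rest, and the cam presses on the pad of its lug with 5 to 18 N with the knob let go (angle between bin's own z axis and vertical below 0.03 rad and contact force between knob and bin between 5 and 18 N and angular speed of bin below 0.1 rad/s); the robot touches nothing.
It fails at once if the knob is forced: cam on pad over 18 N (contact force between knob and bin above 18 N).
It fails at once if the side panel is pushed with more than 8 N (contact force between any of the arm, the fingers and cheek above 8 N).
It fails at once if the magnifier, the cup or the stick tip is moved by more than 20 mm (distance of any of magnifier, token_cup, stick_tip from where it was at the start of the episode above 0.02 m).
It also fails if it takes over 67 s, if anything falls off the work surface, if the arm or the gripper's body presses on something with over 40 N, if the wrist force passes 120 N, or if a joint passes its speed limit or range.

## Robot

A 6-joint arm with a two-finger parallel gripper is mounted at the origin on the work surface. World frame = base frame: x ahead of the robot, y to its left, z up, the work surface at z = 0. Lengths are in m, angles in rad, forces in N, time in s.
With the tool pointing down it reaches from about 0.375 to 0.9 m from the base axis. Payload 3.1 kg.
Tool frame: the origin (TCP) lies on the front face of the gripper's body, between the roots of the fingers; the fingertips stand 73 mm ahead of it and the grasp point (between the pads) lies 54 mm ahead of it (manip.finger_overhang is the distance from the TCP to the fingertips, in m); z points along the fingers, y is the direction in which the jaws open and shut (so a half turn about z gives the same grasp; the last joint's range is limited). The gripper opens to 85 mm and grips with 20 to 120 N. Pads are 22 mm wide; open, the fingers measure 114 mm over their backs; the gripper's body (76 mm by 85 mm) begins 54 mm behind the grasp point. The pads swing forward as they close: fully open they stand 13 mm farther back than shut.
Start: joints at [1.081, 0.527, 1.433, -0, 1.181, -0.178], TCP at [0.192, 0.595, 0.304] pointing down, gripper open.
Joint ranges: [-3.08, 3.08], [-0.75, 2.2], [0.22, 2.44], [-1.43, 4.57], [0, 2.65], [-2.85, 2.85]. Speed limits (rad/s): [2.79, 2.79, 3.14, 3.14, 3.14, 3.14].

## Interface

Orientations are given as a unit quaternion [x, y, z, w].
In Python, from station import manip gives the robot as it stands.
- The arm moves only by the tool apply_moves, never from a script. Its argument "increments" is a list that holds one entry, the list of rows, each a list of 4 numbers: the shift along the tool's x, y, z in m, then the turn about the tool's z in degrees. In form: [[[dx, dy, dz, spin], ...]]. A call has 1 to 5 rows; each row shifts and turns the pose as measured when the row begins, along the tool's axes as they then stand; what a row does not reach is not made up. A row lasts 1/10 s, in which the tool goes at most 50 mm and 8.59 degrees, less where a joint would pass 70% of its speed; a pose out of reach is approached as far as the arm can. A call with a gripper value outside its range is refused whole. "fingers" is the opening, from 0 (shut) to 1 (fully open), set as the call begins (left out, the last holds). The fingers move at their own pace and stop on an object; "newtons" is the grip in N (left out, the last holds). Time passes only in rows, so rows that do not move let the fingers close. It gives the time, the measured TCP pose, the force and the opening at its end, in the units of the state.
- manip.sense(): the state, without advancing time (a new reading comes with each control period).
- manip.snapshot(name): name is "scene" or "side" or "wrist"; returns (picture, depth): 420x560x3 uint8, red, green, blue; 420x560 float32, m along the optical axis (not along the pixel's ray), 0 where there is no reading.
- manip.camera_model(name): a dict with "mtx" (3x3 intrinsics, pixels), "distortion" ([k1, k2, p1, p2, k3] as OpenCV has them; the pictures are not rectified), "R" (3x3) and "t" (3): a world point X has camera coordinates R X + t; the wrist camera has in their place "mount" (4x4, takes a point from camera to tool coordinates, whose origin is the TCP and whose axes are the flange's). Camera axes: x right, y down, z forward; pixel columns grow to the right and rows downward; lengths in m; the calibration is good to about 2 mm. A picture is of the moment at which its call begins: read the wrist's pose just before it. camera_model takes no time and is no camera call.
- manip.sign_off(): hands the job in, once; it reports no verdict.
The state is a dict: "t": time; "q": joint angles; "qd": joint speeds; "tau": joint torques, N m; "tcp_pos": TCP position; "tool_rot": TCP orientation; "force": force on the tool from outside, world axes, zero at the start; "ft_torque": the same for the moment, N m; "finger_gap": opening from 0.0 (shut) to 1.0 (fully open).
Only numpy, scipy, OpenCV 4.12 (cv2) and the standard library are available. Lean on these libraries where they do the work, as an engineer would, in place of code of your own. Each camera call takes 0.05 s, during which the arm holds its last target.

## Working session

There is one attempt and no reset: what is moved stays moved. The work goes in short steps, Python scripts to look and compute and a tool call to move; the robot and the scene stay as the last step left them, time stands still between calls to the robot, and variables do not carry over. Pictures are saved under pics/ and viewed, and the job is handed in when it is done.

Besides the shell and the picture viewer there is one more tool, called after "Emit:" by a JSON object that holds its "op" and its "data". apply_moves: Moves the arm, as the interface text tells. Its arguments: {"type":"object","properties":{"increments":{"type":"array","items":{"type":"array","items":{"type":"array","items":{"type":"number"}}}},"fingers":{"type":"number"},"newtons":{"type":"number"}},"required":["increments"]}

```bash
ls; mkdir -p pics; cat > h.py <<'E'
import numpy as np, cv2
from station import manip
from scipy.spatial.transform import Rotation as Ro
def snap(n,f):
    s=manip.sense(); im,d=manip.snapshot(n)
    cv2.imwrite(f'pics/{f}.png',im[:,:,::-1]); np.save(f'pics/{f}_d.npy',d)
    return s,im,d
def pt(n,u,v,dep,s=None):
    c=manip.camera_model(n); K=np.array(c['mtx'],float);D=np.array(c['distortion'],float)
    p=cv2.undistortPoints(np.array([[[u,v]]],float),K,D)[0,0]
    X=np.array([p[0],p[1],1])*dep
    if 'mount' in c:
        M=np.array(c['mount']);X=M[:3,:3]@X+M[:3,3]
        return Ro.from_quat(s['tool_rot']).as_matrix()@X+np.array(s['tcp_pos'])
    return np.array(c['R']).T@(X-np.array(c['t']))
def ray(n,u,v,z):
    a=pt(n,u,v,0.0);b=pt(n,u,v,1.0);k=(z-a[2])/(b[2]-a[2]);return a+k*(b-a)
def cloud(n,d,s=None):
    c=manip.camera_model(n); K=np.array(c['mtx'],float);D=np.array(c['distortion'],float)
    h,w=d.shape;uu,vv=np.meshgrid(np.arange(w),np.arange(h))
    p=cv2.undistortPoints(np.stack([uu,vv],-1).reshape(-1,1,2).astype(float),K,D).reshape(h,w,2)
    X=np.dstack([p,np.ones((h,w))])*d[...,None]
    if 'mount' in c:
        M=np.array(c['mount']);X=X@M[:3,:3].T+M[:3,3]
        return X@Ro.from_quat(s['tool_rot']).as_matrix().T+np.array(s['tcp_pos'])
    return (X-np.array(c['t']))@np.array(c['R'])
E
python3 - <<'E'
from h import *
for n in ['scene','side','wrist']:
    s,im,d=snap(n,n+'0')
    c=manip.camera_model(n);print(n,{k:np.round(v,3).tolist() for k,v in c.items() if k not in('distortion',)}, (d>0).mean())
print(manip.sense())
E
```

```text
pics
scene {'mtx': [[494.797, 0.0, 271.054], [0.0, 494.797, 208.616], [0.0, 0.0, 1.0]], 'R': [[-0.193, 0.981, -0.017], [0.686, 0.122, -0.717], [-0.701, -0.15, -0.697]], 't': [0.085, -0.32, 1.444]} 0.995812074829932
side {'mtx': [[401.254, 0.0, 284.892], [0.0, 401.254, 203.659], [0.0, 0.0, 1.0]], 'R': [[-0.916, -0.4, 0.019], [-0.254, 0.543, -0.801], [0.31, -0.738, -0.599]], 't': [0.601, 0.26, 0.798]} 0.9958460884353741
wrist {'mtx': [[303.057, 0.0, 284.327], [0.0, 303.057, 211.357], [0.0, 0.0, 1.0]], 'mount': [[0.0, -0.951, -0.308, 0.078], [1.0, -0.0, 0.001, 0.0], [-0.001, -0.308, 0.951, -0.07], [0.0, 0.0, 0.0, 1.0]]} 0.9961649659863946
{'t': 0.15, 'q': array([ 1.08051663e+00,  5.28234847e-01,  1.43361604e+00, -1.51807046e-05,
        1.18137472e+00, -1.78499260e-01]), 'qd': array([-0.00094343, -0.00459209, -0.00340303,  0.0005113 ,  0.00047651,
        0.0003316 ]), 'tau': array([ 1.10605903e-03, -4.42741549e+01, -1.78275740e+01, -2.11690872e-04,
        5.59238135e-03,  2.66550353e-05]), 'tcp_pos': array([0.19149116, 0.59449319, 0.30316667]), 'tool_rot': array([ 1.55256679e-01,  9.87873826e-01, -7.73555763e-04, -2.61330387e-04]), 'force': array([ 0.26886491, -0.53973874, -0.72534842]), 'ft_torque': array([-0.00794375,  0.0211968 ,  0.0067143 ]), 'finger_gap': 1.0003560774970748}
```

View pics/scene0.png

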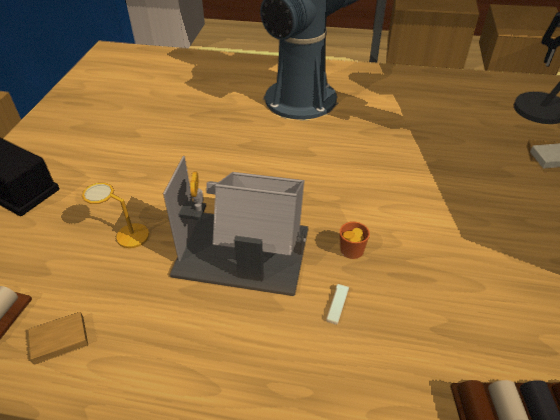

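View pics/side0.png

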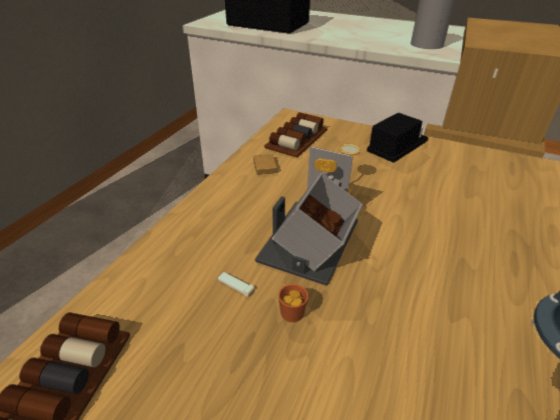

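View pics/wrist0.png

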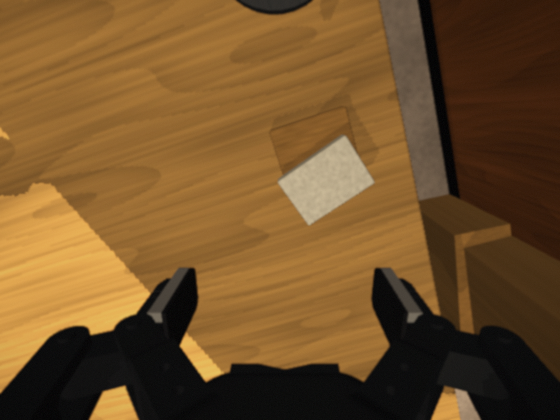

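The scene view shows the stand at about (240,250), with the cheek at (180,205), the knob at (195,185) and the bin rim at (260,180). The magnifier is at (130,235), the cup at (353,240) and the stick at (338,304). Next I'll measure them.

```bash
python3 - <<'E'
from h import *
im=cv2.imread('pics/scene0.png');d=np.load('pics/scene0_d.npy');P=cloud('scene',d)
imS=cv2.imread('pics/side0.png');dS=np.load('pics/side0_d.npy');PS=cloud('side',dS)
hs=cv2.cvtColor(im,cv2.COLOR_BGR2HSV)
# points above bench in the stand region
for n,Q in (('scene',P),('side',PS)):
    print(n)
    R=(Q[...,0]>0.35)&(Q[...,0]<0.9)&(abs(Q[...,1])<0.45)
    print('bench z',np.median(Q[R][:,2]))
    for lo,hi in((.006,.018),(.16,.25),(.03,.07)):
        m=(R&(Q[...,2]>lo)&(Q[...,2]<hi)).astype(np.uint8)
        nn,lab,st,ce=cv2.connectedComponentsWithStats(m)
        for i in range(1,nn):
            if st[i,4]>25:
                q=Q[lab==i];print(lo,hi,st[i],np.round(q.min(0),3),np.round(q.max(0),3))
# plate
m=((P[...,2]>.006)&(P[...,2]<.018)&(P[...,0]>.4)&(P[...,0]<.95)&(abs(P[...,1])<.4)&(hs[...,1]<80)).astype(np.uint8)
q=P[m>0][:,:2].astype(np.float32)*1000
print('plate rect mm',cv2.minAreaRect(q),cv2.boxPoints(cv2.minAreaRect(q)))
big=cv2.resize(im[140:320,60:400],None,fx=2.3,fy=2.3,interpolation=cv2.INTER_CUBIC);cv2.imwrite('pics/sc_zoom.png',big)
big=cv2.resize(imS[120:340,200:420],None,fx=2.7,fy=2.7,interpolation=cv2.INTER_CUBIC);cv2.imwrite('pics/si_zoom.png',big)
E
```

```text
scene
bench z 0.000887470978280861
0.006 0.018 [ 170  213  139   82 4718] [ 0.514 -0.155  0.006] [0.695 0.096 0.018]
0.006 0.018 [116 223  33  24 496] [ 0.567 -0.304  0.006] [ 0.636 -0.237  0.018]
0.006 0.018 [341 246  24  12  78] [0.565 0.17  0.006] [0.583 0.217 0.018]
0.006 0.018 [327 284  22  39 461] [0.658 0.161 0.006] [0.741 0.193 0.017]
0.006 0.018 [  0 292  31  46 483] [ 0.783 -0.426  0.006] [ 0.876 -0.392  0.017]
0.006 0.018 [ 43 314  45  46 223] [ 0.81  -0.304  0.006] [ 0.9   -0.245  0.018]
0.006 0.018 [450 383  16  37 233] [0.818 0.369 0.007] [0.878 0.387 0.016]
0.006 0.018 [483 382  16  38 153] [0.806 0.42  0.009] [0.868 0.435 0.017]
0.16 0.25 [163 156  24  53 490] [ 0.548 -0.149  0.16 ] [ 0.66  -0.143  0.199]
0.16 0.25 [190 172  10  25 175] [ 0.578 -0.116  0.16 ] [ 0.632 -0.102  0.194]
0.16 0.25 [ 216  180   84   26 1041] [ 0.564 -0.069  0.16 ] [0.614 0.081 0.182]
0.03 0.07 [125 213   7  15  56] [ 0.597 -0.275  0.031] [ 0.606 -0.266  0.07 ]
0.03 0.07 [293 215   8  35  68] [0.54  0.081 0.031] [0.63  0.081 0.07 ]
0.03 0.07 [174 218  20  37 283] [ 0.559 -0.148  0.03 ] [ 0.66
[... 1151 characters left out ...]
8] [ 0.798 -0.45   0.03 ] [ 0.899 -0.399  0.055]
0.03 0.07 [272 215  13  22  83] [ 0.666 -0.017  0.034] [0.678 0.033 0.07 ]
0.03 0.07 [332 216  14  21 106] [ 0.527 -0.068  0.06 ] [0.544 0.003 0.07 ]
0.03 0.07 [277 242  50  27 528] [0.526 0.078 0.03 ] [0.642 0.1   0.07 ]
0.03 0.07 [278 284  30  30 714] [0.528 0.163 0.03 ] [0.585 0.224 0.057]
0.03 0.07 [ 70 315  49  27 878] [0.826 0.376 0.03 ] [0.9   0.427 0.054]
0.03 0.07 [ 57 336  48  25 441] [0.818 0.422 0.03 ] [0.9   0.45  0.054]
plate rect mm ((612.9738159179688, 19.253402709960938), (359.310791015625, 210.22738647460938), 81.758544921875) [[ 483.19293 -143.47913]
 [ 691.24927 -173.61417]
 [ 742.7547   181.98593]
 [ 534.69836  212.12097]]
```

View pics/sc_zoom.png

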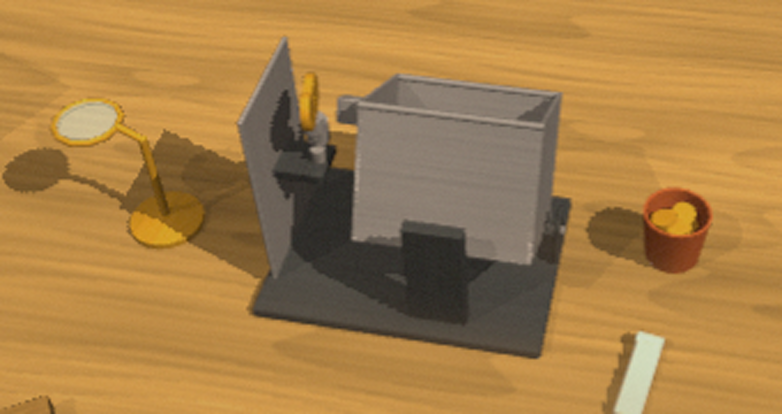

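View pics/si_zoom.png

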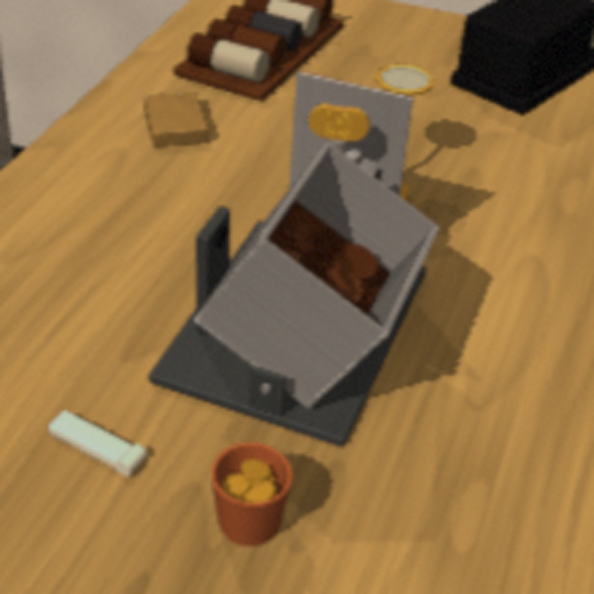

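```bash
python3 - <<'E'
from h import *
for n in ('scene','side'):
    d=np.load(f'pics/{n}0_d.npy');Q=cloud(n,d);im=cv2.imread(f'pics/{n}0.png');hs=cv2.cvtColor(im,cv2.COLOR_BGR2HSV)
    x,y,z=Q[...,0],Q[...,1],Q[...,2]
    def fit(m,t,):
        q=(Q[m][:,:2]*1000).astype(np.float32)
        v=cv2.fitLine(q,cv2.DIST_HUBER,0,.01,.01).ravel();print(n,t,len(q),'yaw',np.degrees(np.arctan(v[1]/v[0])) if abs(v[0])>.3 else np.degrees(np.arctan(-v[0]/v[1])),'mean',q.mean(0),'min',q.min(0),'max',q.max(0))
    fit((z>.05)&(z<.19)&(abs(y+.146)<.006)&(x>.5)&(x<.7),'cheek')
    g=(hs[...,1]>140)&(hs[...,0]>12)&(hs[...,0]<32)&(z>.15)&(z<.21)&(abs(x-.605)<.05)&(abs(y+.109)<.04)
    fit(g,'wings');print('z',z[g].min(),z[g].max())
    p=(z>.02)&(z<.118)&(x>.66)&(x<.686)&(y>-.03)&(y<.05)
    fit(p,'post')
    # bin tilt: bin left/right wall rims
    b=(y>-.07)&(y<.083)&(z>.1)&(x>.45)&(x<.66)&(hs[...,1]<80)
    q=Q[b];
    for zz in(.12,.14,.16,.175): 
        k=q[abs(q[:,2]-zz)<.004]; print(zz,len(k),np.percentile(k[:,0],[1,50,99]) if len(k) else 0)
    i=q[:,2].argmax();print('top',q[i]); i=q[:,0].argmin();print('front',q[i])
    w=np.percentile(q[:,1],[1,99]);print(w)
    cp=(hs[...,1]<80)
    fit((z>.006)&(z<.016)&(x>.5)&(x<.71)&(y>-.17)&(y<.11)&cp,'plate')
E
```

```text
scene cheek 1267 yaw -0.23329121 mean [ 613.5776  -144.84685] min [ 548.2239  -149.51181] max [ 660.38367 -140.12888]
scene wings 170 yaw 7.1574106 mean [ 610.6407  -107.86969] min [ 577.9655 -147.4907] max [ 640.1426  -101.86208]
z 0.15676839110195576 0.19725756071605782
scene post 914 yaw 0.20631017 mean [678.05786    7.158005] min [661.6468   -19.066956] max [681.25055  31.06176]
0.12 686 [0.49620022 0.62908174 0.63694899]
0.14 406 [0.52650108 0.62076673 0.62514677]
0.16 402 [0.56381284 0.61024138 0.61498212]
0.175 379 [0.58959743 0.60277258 0.60659639]
top [ 0.6026714  -0.03563701  0.18184707]
front [0.49436954 0.00823765 0.12131041]
[-0.06718217  0.08102974]
scene plate 4438 yaw -5.793712 mean [638.65643  -38.706028] min [ 514.7765  -153.12218] max [695.49023  94.60701]
side cheek 853 yaw -0.17406665 mean [ 600.5326  -142.92207] min [ 548.50244 -147.00293] max [ 658.73895 -140.004  ]
side wings 241 yaw 11.316148 mean [ 601.642   -106.00037] min [ 577.0195  -143.99687] max [626.9283  -98.21672]
z 0.1523858040579442 0.19311339449535292
side post 288 yaw -5.4604745 mean [669.5105    16.861544] min [663.18884 -16.89302] max [678.35895  34.25873]
0.12 419 [0.49490245 0.54292144 0.63240232]
0.14 241 [0.52356728 0.57162875 0.62284897]
0.16 121 [0.55914027 0.58304349 0.61015784]
0.175 111 [0.58676699 0.59835043 0.60281245]
top [0.59962798 0.01395776 0.18108008]
front [0.49458043 0.0295437  0.12336417]
[-0.06839453  0.08281323]
side plate 1439 yaw 8.998592 mean [593.4497    54.081562] min [ 513.72455 -149.95583] max [690.22003  99.47146]
```

Emit:
{"op": "apply_moves", "data": {"increments": [[[0,0,0,-8.5],[0,0,0,-8.5],[0,0,0,-0.9],[0,-0.045,0,0],[0,-0.045,0,0]]], "fingers": 0, "newtons": 40}}

```text
t: 0.65
tcp_pos: [0.1929, 0.5068, 0.301]
tool_rot: [-0.004, 1.0, 0.001, 0.0]
force: [1.1, -0.4, -0.5]
finger_gap: 0.146
```

Emit:
{"op": "apply_moves", "data": {"increments": [[[-0.024,-0.043,0,0],[-0.024,-0.043,0,0],[-0.024,-0.043,0,0],[-0.024,-0.043,0,0],[-0.024,-0.043,0,0]]]}}

```text
t: 1.15
tcp_pos: [0.3119, 0.2863, 0.3007]
tool_rot: [-0.001, 1.0, 0.0, 0.0]
force: [1.2, 0.3, 0.7]
finger_gap: -0.003
```

Emit:
{"op": "apply_moves", "data": {"increments": [[[-0.024,-0.043,0,0],[-0.024,-0.043,0,0],[-0.024,-0.043,0,0],[-0.024,-0.043,0,0],[-0.024,-0.043,0,0]]]}}

```text
t: 1.65
tcp_pos: [0.4317, 0.0664, 0.3018]
tool_rot: [0.006, 1.0, 0.001, 0.002]
force: [0.2, 0.2, 0.2]
finger_gap: -0.003
```

Emit:
{"op": "apply_moves", "data": {"increments": [[[-0.005,-0.03,0,0.5],[-0.005,-0.03,0,0],[0,0,0.04,0],[0,0,0.04,0],[0,0,0.034,0]]]}}

```text
t: 2.15
tcp_pos: [0.4527, -0.0059, 0.1906]
tool_rot: [0.024, 1.0, -0.003, 0.014]
force: [-0.3, -1.1, -0.3]
finger_gap: 0.004
```

```bash
python3 - <<'E'
from h import *
snap('side','side1');s=manip.sense();print(s['tcp_pos'],s['force'],s['tool_rot'])
im=cv2.imread('pics/side1.png');cv2.imwrite('pics/side1z.png',cv2.resize(im[100:320,220:440],None,fx=2.7,fy=2.7))
E
```

```text
[ 0.45021669 -0.00538259  0.18612825] [-1.06044066 -0.01129648 -2.82326059] [ 0.02424298  0.99966163 -0.00149338  0.00930943]
```

View pics/side1z.png

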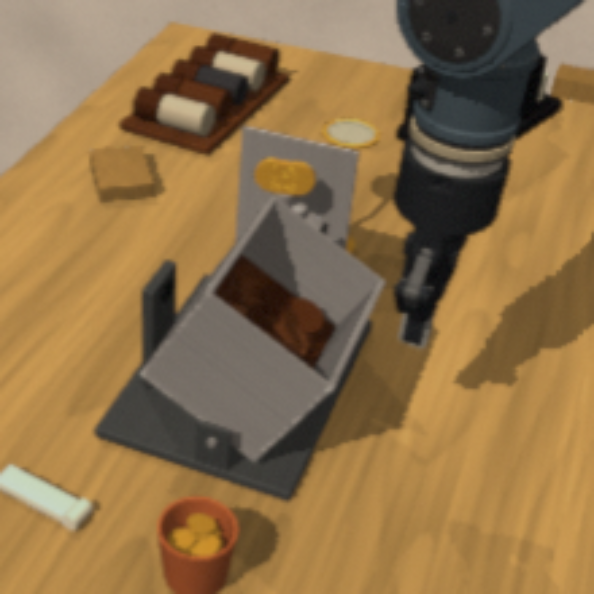

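The shut fingers are in front of the rim, near (415,330), with clear space to the bin. Now I'll push.

Emit:
{"op": "apply_moves", "data": {"increments": [[[-0.008,0.01,0,-1.4],[-0.01,0,0,-1.3],[-0.01,0,0,0],[-0.01,0,-0.002,0],[-0.01,0,-0.003,0]]]}}

```text
t: 2.7
tcp_pos: [0.5002, 0.0061, 0.195]
tool_rot: [-0.0, 1.0, -0.001, 0.007]
force: [-0.6, -0.1, 0.8]
finger_gap: -0.001
```

Emit:
{"op": "apply_moves", "data": {"increments": [[[-0.01,0,-0.003,0],[-0.01,0,-0.003,0],[-0.006,0,-0.003,0],[-0.004,0,0,0],[0,0,0,0]]]}}

```text
t: 3.2
tcp_pos: [0.5324, 0.006, 0.2087]
tool_rot: [-0.001, 1.0, -0.002, 0.006]
force: [-0.2, 0.5, 0.8]
finger_gap: -0.001
```

```bash
python3 - <<'E'
from h import *
snap('side','side2');s=manip.sense();print(s['tcp_pos'],s['force'],s['ft_torque'])
im=cv2.imread('pics/side2.png');cv2.imwrite('pics/side2z.png',cv2.resize(im[100:320,220:440],None,fx=2.7,fy=2.7))
E
```

```text
[0.53269245 0.00604045 0.20875984] [-3.46261939 -0.51928076  0.5180174 ] [-0.04220711  0.64442076  0.00276427]
```

View pics/side2z.png

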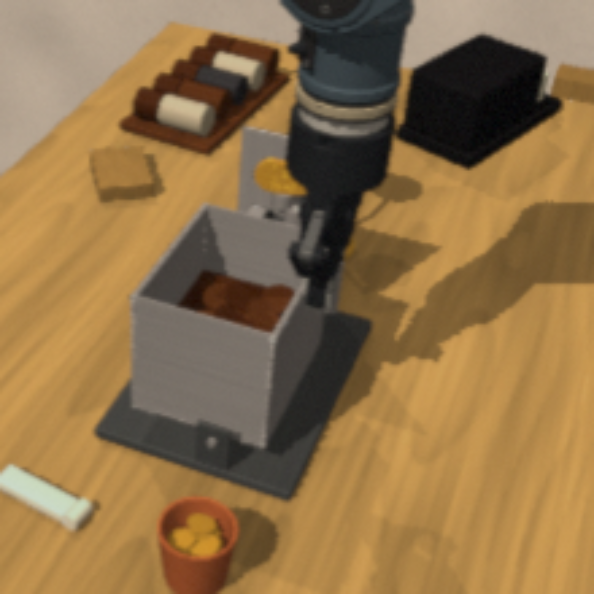

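The bin is almost upright. I'll push in small steps until the stop is felt.

Emit:
{"op": "apply_moves", "data": {"increments": [[[-0.002,0,0,0],[-0.002,0,0,0],[-0.002,0,0,0]]]}}

```text
t: 3.55
tcp_pos: [0.5336, 0.0061, 0.2088]
tool_rot: [-0.002, 1.0, -0.002, -0.001]
force: [-5.9, -1.2, 4.5]
finger_gap: -0.0
```

Emit:
{"op": "apply_moves", "data": {"increments": [[[-0.004,0,0,0],[-0.004,0,0,0],[-0.004,0,0,0]]]}}

```text
t: 3.85
tcp_pos: [0.5353, 0.0064, 0.2083]
tool_rot: [-0.003, 1.0, -0.002, -0.015]
force: [-9.0, -1.8, 6.3]
finger_gap: -0.001
```

Emit:
{"op": "apply_moves", "data": {"increments": [[[-0.005,0,0,0],[-0.005,0,0,0]]]}}

```text
t: 4.05
tcp_pos: [0.5367, 0.0067, 0.2077]
tool_rot: [-0.004, 1.0, -0.002, -0.028]
force: [-11.8, -1.6, 8.0]
finger_gap: -0.002
```

The force climbs with no travel, so the bin is at its stop. I'll back off, rise and check.

Emit:
{"op": "apply_moves", "data": {"increments": [[[0.015,0,0,0],[0.03,0,0,0],[0.01,0,-0.04,0],[0,0,-0.045,0],[0,0,-0.03,0]]]}}

```text
t: 4.55
tcp_pos: [0.487, 0.0066, 0.3254]
tool_rot: [-0.003, 1.0, -0.001, -0.029]
force: [1.0, 0.4, -0.3]
finger_gap: 0.002
```

```bash
python3 - <<'E'
from h import *
s=manip.sense();print(s['tcp_pos'],s['tool_rot'],s['force'],s['ft_torque'],s['q'])
for n in ('scene','side'):
    snap(n,n+'3')
    d=np.load(f'pics/{n}3_d.npy');Q=cloud(n,d);im=cv2.imread(f'pics/{n}3.png');hs=cv2.cvtColor(im,cv2.COLOR_BGR2HSV)
    x,y,z=Q[...,0],Q[...,1],Q[...,2]
    b=(y>-.075)&(y<.09)&(z>.06)&(z<.2)&(x>.5)&(x<.69)&(hs[...,1]<80)
    q=Q[b]
    for zz in(.08,.1,.12,.14,.15,.155):
        k=q[abs(q[:,2]-zz)<.004]; print(n,zz,len(k),np.percentile(k[:,0],[1,50,99]) if len(k) else 0)
    print('z99',np.percentile(q[:,2],[99,99.9]))
    if n=='scene':
        f=(y>.04)&(y<.075)&(z>.06)&(z<.145)&(x>.63)&(x<.67);a=np.polyfit(z[f],x[f],1);print('rear wall tilt',a[0],f.sum())
    else:
        r=(y>-.07)&(y<.085)&(z>.148)&(z<.165)&(x>.53)&(x<.67)&(hs[...,1]<80);a=np.polyfit(x[r],z[r],1);print('rim slope',a,r.sum())
        g=(hs[...,1]>140)&(hs[...,0]>12)&(hs[...,0]<32)&(z>.165)&(z<.195)&(abs(x-.605)<.04)&(abs(y+.106)<.015)
        l=cv2.fitLine((Q[g][:,:2]*1000).astype(np.float32),cv2.DIST_HUBER,0,.01,.01).ravel();print('wing',g.sum(),np.degrees(np.arctan2(l[1],l[0])),l[2:],Q[g].min(0),Q[g].max(0))
im=cv2.imread('pics/side3.png');cv2.imwrite('pics/side3z.png',cv2.resize(im[100:320,220:440],None,fx=2.7,fy=2.7))
E
```

```text
[0.48695149 0.00663425 0.32538793] [-2.66221020e-03  9.99587296e-01 -5.25606212e-04 -2.85985079e-02] [ 0.95683815  0.35423351 -0.29440884] [ 0.00418029 -0.01342146 -0.04120675] [-0.21013786  0.33182334  1.71530948 -0.01435353  1.15019383 -1.78003479]
scene 0.08 247 [0.57116503 0.66377328 0.68008778]
scene 0.1 468 [0.54410022 0.62598292 0.67962882]
scene 0.12 668 [0.54377872 0.66284043 0.67953126]
scene 0.14 560 [0.54373296 0.6143956  0.66538127]
scene 0.15 559 [0.54354584 0.62307754 0.66596744]
scene 0.155 655 [0.54369335 0.63123134 0.66620634]
z99 [0.1562915  0.15773054]
rear wall tilt 0.0020859629558399556 587
side 0.08 183 [0.54368812 0.58887554 0.66115051]
side 0.1 330 [0.54365    0.60449095 0.66171185]
side 0.12 342 [0.5435442  0.60498122 0.66190538]
side 0.14 389 [0.54374622 0.60318539 0.66170204]
side 0.15 412 [0.54249136 0.60362074 0.66284444]
side 0.155 425 [0.54250244 0.59403059 0.66307271]
z99 [0.15572538 0.15690089]
rim slope [-0.00636695  0.15682199] 536
wing 215 11.277438 [ 602.45294 -105.33598] [ 0.576554   -0.11508631  0.16501427] [ 0.62771222 -0.09866698  0.19206306]
```

View pics/side3z.png

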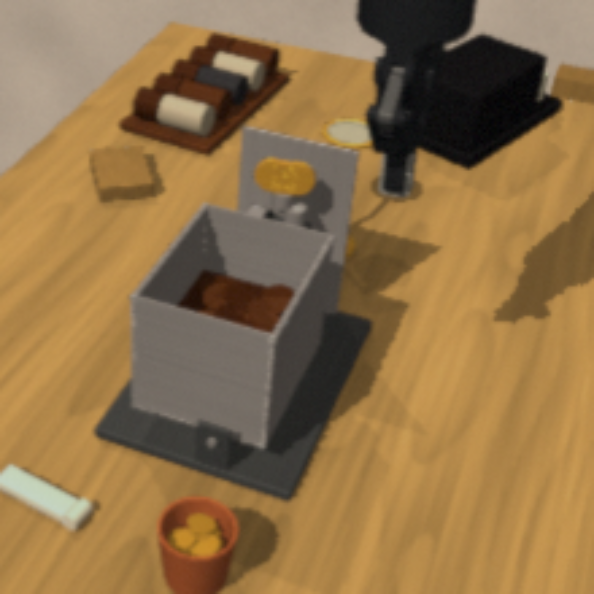

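The bin is upright: rear-wall slope is 0.002, the rim is at z 0.156 and the front face at x 0.544. I'll go above the knob. The tool picked up about 3.3° of tilt, so I'll watch that.

Emit:
{"op": "apply_moves", "data": {"increments": [[[-0.025,-0.025,0,0],[-0.025,-0.025,0,-2],[-0.025,-0.025,0,-3],[-0.025,-0.025,0,-3],[-0.015,-0.015,0,-2]]], "fingers": 0.3}}

```text
t: 5.15
tcp_pos: [0.6135, -0.1036, 0.321]
tool_rot: [-0.095, 0.995, 0.001, -0.021]
force: [0.5, -0.7, 0.8]
finger_gap: 0.299
```

```bash
cat > st.py <<'E'
from h import *
s=manip.sense();R=Ro.from_quat(s['tool_rot']).as_matrix()
print('t',round(s['t'],2),'tcp',np.round(s['tcp_pos'],4),'z',np.round(R[:,2],4),'yaw(toolx-180)',round(np.degrees(np.arctan2(-R[1,0],-R[0,0])),2),'F',np.round(s['force'],2),'M',np.round(s['ft_torque'],3),'gap',round(s['finger_gap'],3),'q',np.round(s['q'],3))
E
python3 st.py
```

```text
t 5.15 tcp [ 0.6135 -0.1036  0.321 ] z [-0.0424 -0.0025 -0.9991] yaw(toolx-180) 10.89 F [ 0.45 -0.68  0.79] M [ 0.014 -0.022  0.043] gap 0.299 q [-0.341  0.519  1.397 -0.017  1.265 -2.096]
```

Emit:
{"op": "apply_moves", "data": {"increments": [[[0,0,-0.02,0],[0,0,-0.02,0],[0,0,-0.02,0],[0,0,-0.02,0],[0,0,0,0]]]}}

```text
t: 5.65
tcp_pos: [0.6219, -0.1075, 0.3949]
tool_rot: [-0.093, 0.995, 0.002, -0.022]
force: [-0.3, -0.7, 0.7]
finger_gap: 0.301
```

```bash
python3 st.py
```

```text
t 5.65 tcp [ 0.6219 -0.1075  0.3949] z [-4.36e-02 -3.00e-04 -9.99e-01] yaw(toolx-180) 10.7 F [-0.32 -0.68  0.71] M [ 0.024 -0.025  0.029] gap 0.301 q [-0.343  0.468  1.277 -0.015  1.438 -2.098]
```

Emit:
{"op": "apply_moves", "data": {"increments": [[[0,0,0.045,0],[0,0,0.045,0],[0,0,0,0]]]}}

```text
t: 5.95
tcp_pos: [0.6191, -0.1077, 0.3013]
tool_rot: [-0.093, 0.995, 0.001, -0.019]
force: [-0.9, 0.3, -1.1]
finger_gap: 0.299
```

```bash
python3 st.py
```

```text
t 5.95 tcp [ 0.6191 -0.1077  0.3013] z [-0.0387 -0.0012 -0.9993] yaw(toolx-180) 10.68 F [-0.91  0.28 -1.13] M [0.011 0.062 0.018] gap 0.299 q [-0.345  0.547  1.404 -0.015  1.227 -2.096]
```

Emit:
{"op": "apply_moves", "data": {"increments": [[[0.018,0,0,0],[0.018,0,0,0],[0.018,0,0,0],[0.018,0,0,0],[0.018,0,0,0]]]}}

```text
t: 6.45
tcp_pos: [0.5315, -0.1248, 0.3047]
tool_rot: [-0.094, 0.995, 0.001, -0.018]
force: [-0.4, -0.8, 0.5]
finger_gap: 0.301
```

Emit:
{"op": "apply_moves", "data": {"increments": [[[-0.045,0,0,0],[-0.045,0,0,0],[0,0,0,0]]]}}

```text
t: 6.75
tcp_pos: [0.6146, -0.1065, 0.3006]
tool_rot: [-0.092, 0.995, 0.004, -0.023]
force: [-0.3, -0.1, -0.3]
finger_gap: 0.295
```

```bash
python3 st.py
```

```text
t 6.75 tcp [ 0.6146 -0.1065  0.3006] z [-0.0472  0.0032 -0.9989] yaw(toolx-180) 10.58 F [-0.32 -0.14 -0.27] M [-0.04   0.023 -0.017] gap 0.295 q [-0.346  0.544  1.412 -0.014  1.231 -2.096]
```

Emit:
{"op": "apply_moves", "data": {"increments": [[[-0.014,0,-0.014,0],[-0.014,0,-0.014,0],[-0.014,0,-0.014,0],[-0.014,0,-0.014,0],[-0.014,0,-0.014,0]]]}}

```text
t: 7.25
tcp_pos: [0.6863, -0.0933, 0.37]
tool_rot: [-0.092, 0.995, 0.005, -0.027]
force: [0.4, 0.4, 0.3]
finger_gap: 0.301
```

Emit:
{"op": "apply_moves", "data": {"increments": [[[0.034,0,0.034,0],[0.034,0,0.034,0],[0,0,0,0]]]}}

```text
t: 7.55
tcp_pos: [0.6188, -0.1063, 0.3101]
tool_rot: [-0.094, 0.995, 0.002, -0.02]
force: [0.7, 0.0, -0.3]
finger_gap: 0.304
```

```bash
python3 st.py
```

```text
t 7.55 tcp [ 0.6188 -0.1063  0.3101] z [-3.930e-02 -4.000e-04 -9.992e-01] yaw(toolx-180) 10.75 F [ 0.73  0.03 -0.27] M [0.017 0.001 0.041] gap 0.304 q [-0.343  0.537  1.396 -0.014  1.246 -2.096]
```

Emit:
{"op": "apply_moves", "data": {"increments": [[[-0.014,0,-0.02,0],[-0.014,0,-0.02,0],[-0.014,0,-0.02,0],[-0.014,0,-0.02,0],[-0.014,0,-0.014,0]]]}}

```text
t: 8.05
tcp_pos: [0.6909, -0.0938, 0.4072]
tool_rot: [-0.092, 0.996, 0.003, -0.021]
force: [0.8, -0.9, -0.6]
finger_gap: 0.298
```

Emit:
{"op": "apply_moves", "data": {"increments": [[[0.034,0,0.036,0],[0.034,0,0.036,0],[0,0,0.01,0]]]}}

```text
t: 8.35
tcp_pos: [0.6283, -0.1078, 0.3372]
tool_rot: [-0.093, 0.996, -0.003, -0.009]
force: [-0.8, 0.8, -0.3]
finger_gap: 0.299
```

Emit:
{"op": "apply_moves", "data": {"increments": [[[-0.014,0,-0.014,0],[-0.014,0,-0.014,0],[-0.014,0,-0.014,0],[-0.014,0,-0.014,0],[-0.014,0,-0.014,0]]]}}

```text
t: 8.85
tcp_pos: [0.7015, -0.0948, 0.4114]
tool_rot: [-0.092, 0.996, -0.002, -0.008]
force: [0.4, -0.9, 0.2]
finger_gap: 0.298
```

Emit:
{"op": "apply_moves", "data": {"increments": [[[0.034,0,0.036,0],[0.034,0,0.036,0],[0,0,0,0]]]}}

```text
t: 9.15
tcp_pos: [0.6415, -0.1085, 0.3478]
tool_rot: [-0.093, 0.996, -0.006, 0.003]
force: [-0.0, 0.1, -0.3]
finger_gap: 0.298
```

```bash
python3 st.py
```

```text
t 9.15 tcp [ 0.6415 -0.1085  0.3478] z [ 0.0071 -0.0117 -0.9999] yaw(toolx-180) 10.72 F [-0.04  0.1  -0.28] M [ 0.006 -0.002  0.019] gap 0.298 q [-0.336  0.518  1.319 -0.009  1.294 -2.091]
```

The tilt is now 0.8°. Next, a wrist view of the knob.

```bash
python3 - <<'E'
from h import *
s,im,d=snap('wrist','w4');P=cloud('wrist',d,s)
b=im[:,:,::-1].copy();hs=cv2.cvtColor(b,cv2.COLOR_BGR2HSV);x,y,z=P[...,0],P[...,1],P[...,2]
g=(hs[...,1]>120)&(hs[...,0]>12)&(hs[...,0]<32)&(z>.165)&(z<.205)&(abs(x-.605)<.05)&(abs(y+.109)<.03)
print(g.sum());q=P[g];t=q[q[:,2]>.186];print(len(t),np.median(t[:,2]));
print(cv2.minAreaRect((t[:,:2]*1000).astype(np.float32)))
c=(z>.185)&(z<.205)&(abs(y+.146)<.015)&(x>.53)&(x<.68)&(hs[...,1]<80)
k=(P[c][:,:2]*1000).astype(np.float32);print('cheek top',len(k),cv2.minAreaRect(k))
r=(z>.15)&(z<.162)&(x>.53)&(x<.68)&(y>-.08)&(y<.0)&(hs[...,1]<80)
print('rim',r.sum(),P[r].min(0),P[r].max(0))
E
```

```text
737
642 0.1900553513599456
((605.2872314453125, -109.08419036865234), (46.43387222290039, 7.737750053405762), 11.048012733459473)
cheek top 893 ((604.5304565429688, -145.02151489257812), (3.910829544067383, 107.88706970214844), 89.8585433959961)
rim 1664 [ 0.54394873 -0.06954059  0.15002598] [ 6.67025369e-01 -1.72304746e-05  1.56970094e-01]
```

View pics/w4.png

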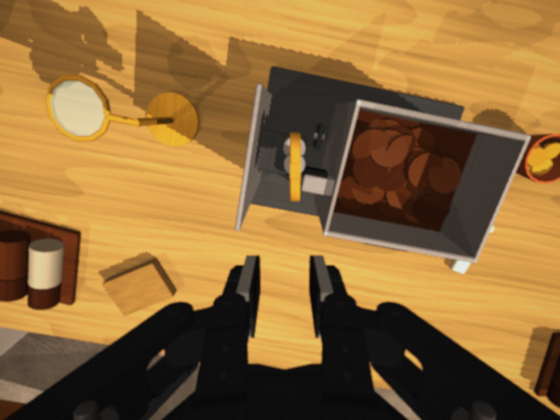

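Wrist view: the knob plate is at about (295,165), between the cheek at (250,150) and the bin. The axis measures (0.605, -0.109) with a yaw of 11°, which agrees with the cheek minus 36 mm. I'll align above it.

Emit:
{"op": "apply_moves", "data": {"increments": [[[0.012,0.003,0.015,-0.3],[0.012,0.002,0.015,0],[0.012,0.002,0.015,0],[0,0,0,0]]]}}

```text
t: 9.6
tcp_pos: [0.6216, -0.1126, 0.3161]
tool_rot: [-0.096, 0.995, -0.013, 0.021]
force: [0.4, 0.9, 0.7]
finger_gap: 0.299
```

```bash
python3 st.py
```

```text
t 9.6 tcp [ 0.6216 -0.1126  0.3161] z [ 0.0451 -0.0227 -0.9987] yaw(toolx-180) 11.08 F [0.42 0.85 0.7 ] M [0.038 0.028 0.022] gap 0.299 q [-0.354  0.509  1.43  -0.006  1.152 -2.115]
```

Emit:
{"op": "apply_moves", "data": {"increments": [[[-0.015,0,-0.03,0],[-0.015,0,-0.03,0],[0,0,0,0]]]}}

```text
t: 9.9
tcp_pos: [0.6563, -0.1065, 0.3866]
tool_rot: [-0.096, 0.995, -0.016, 0.029]
force: [0.6, -0.4, 1.0]
finger_gap: 0.298
```

```bash
python3 st.py
```

```text
t 9.9 tcp [ 0.6563 -0.1065  0.3866] z [ 0.0598 -0.0262 -0.9979] yaw(toolx-180) 11.07 F [ 0.56 -0.42  1.05] M [ 0.033  0.085 -0.06 ] gap 0.298 q [-0.327  0.49   1.263 -0.006  1.324 -2.089]
```

Emit:
{"op": "apply_moves", "data": {"increments": [[[0.006,0,0.006,0],[0.006,0,0.006,0],[0.006,0,0.006,0],[0.006,0,0.006,0],[0.006,0,0.006,0]]]}}

```text
t: 10.4
tcp_pos: [0.6288, -0.1136, 0.3542]
tool_rot: [-0.096, 0.995, -0.017, 0.031]
force: [0.2, -0.5, 0.3]
finger_gap: 0.299
```

```bash
python3 st.py
```

```text
t 10.4 tcp [ 0.6288 -0.1136  0.3542] z [ 0.0641 -0.0275 -0.9976] yaw(toolx-180) 11.13 F [ 0.19 -0.53  0.27] M [ 0.019  0.005 -0.03 ] gap 0.299 q [-0.352  0.476  1.378 -0.004  1.218 -2.115]
```

Emit:
{"op": "apply_moves", "data": {"increments": [[[-0.045,0,0,0],[-0.045,0,0,0]]]}}

```text
t: 10.6
tcp_pos: [0.7065, -0.0961, 0.351]
tool_rot: [-0.094, 0.995, -0.013, 0.019]
force: [0.4, -1.6, 0.7]
finger_gap: 0.303
```

Emit:
{"op": "apply_moves", "data": {"increments": [[[0,0,0,0],[0,0,0,0]]]}}

```text
t: 10.8
tcp_pos: [0.7084, -0.0954, 0.3464]
tool_rot: [-0.095, 0.995, -0.012, 0.017]
force: [1.0, -1.0, 0.2]
finger_gap: 0.297
```

Emit:
{"op": "apply_moves", "data": {"increments": [[[0.02,0,0,0],[0.02,0,0,0],[0.02,0,0,0],[0.02,0,0,0],[0.02,0,0,0]]]}}

```text
t: 11.3
tcp_pos: [0.602, -0.1151, 0.3398]
tool_rot: [-0.095, 0.995, -0.011, 0.014]
force: [0.1, -0.5, -0.1]
finger_gap: 0.302
```

```bash
python3 st.py
```

```text
t 11.3 tcp [ 0.602  -0.1151  0.3398] z [ 0.0299 -0.0184 -0.9994] yaw(toolx-180) 10.87 F [ 0.1  -0.47 -0.05] M [-0.048  0.038  0.023] gap 0.302 q [-0.369  0.463  1.442 -0.007  1.202 -2.127]
```

Emit:
{"op": "apply_moves", "data": {"increments": [[[-0.04,-0.025,0,0],[-0.04,-0.025,0,0]]]}}

```text
t: 11.5
tcp_pos: [0.6702, -0.1438, 0.3339]
tool_rot: [-0.094, 0.996, -0.002, -0.003]
force: [0.7, -0.1, 0.4]
finger_gap: 0.299
```

Emit:
{"op": "apply_moves", "data": {"increments": [[[0,0,0,0],[0.016,0.01,0,0],[0.016,0.01,0,0],[0.016,0.01,0,0],[0.016,0.01,0,0]]]}}

```text
t: 12.0
tcp_pos: [0.5944, -0.1193, 0.3303]
tool_rot: [-0.091, 0.996, -0.002, -0.006]
force: [0.2, -0.6, 0.0]
finger_gap: 0.3
```

```bash
python3 st.py
```

```text
t 12.0 tcp [ 0.5944 -0.1193  0.3303] z [-0.0106 -0.0045 -0.9999] yaw(toolx-180) 10.46 F [ 0.18 -0.64  0.04] M [-0.001  0.    -0.02 ] gap 0.3 q [-0.379  0.477  1.446 -0.009  1.227 -2.13 ]
```

Emit:
{"op": "apply_moves", "data": {"increments": [[[-0.004,0.002,0.006,-0.3],[-0.004,0.002,0.006,-0.3],[-0.003,0.002,0.006,0],[-0.003,0.002,0.006,0],[0,0,0.006,0]]]}}

```text
t: 12.5
tcp_pos: [0.6037, -0.1076, 0.2995]
tool_rot: [-0.096, 0.995, -0.002, -0.005]
force: [-0.3, 0.4, -0.2]
finger_gap: 0.303
```

```bash
python3 st.py
```

```text
t 12.5 tcp [ 0.6037 -0.1076  0.2995] z [-0.0102 -0.0046 -0.9999] yaw(toolx-180) 11.06 F [-0.3   0.37 -0.16] M [-0.006 -0.052 -0.021] gap 0.303 q [-0.356  0.519  1.463 -0.009  1.168 -2.116]
```

Emit:
{"op": "apply_moves", "data": {"increments": [[[-0.002,-0.001,0.007,0],[0,0,0.007,0],[0,0,0.007,0],[0,0,0,0]]]}}

```text
t: 12.9
tcp_pos: [0.606, -0.1085, 0.274]
tool_rot: [-0.096, 0.995, -0.001, -0.007]
force: [0.5, -0.7, -0.5]
finger_gap: 0.302
```

```bash
python3 - <<'E'
import st
from h import *
s,im,d=snap('wrist','w5');snap('side','side5')
i=cv2.imread('pics/side5.png');cv2.imwrite('pics/side5z.png',cv2.resize(i[80:260,240:420],None,fx=3.2,fy=3.2))
E
```

```text
t 12.9 tcp [ 0.606  -0.1085  0.274 ] z [-0.0136 -0.0036 -0.9999] yaw(toolx-180) 11.07 F [ 0.48 -0.73 -0.52] M [-0.037 -0.026  0.034] gap 0.302 q [-0.355  0.553  1.48  -0.009  1.121 -2.115]
```

View pics/w5.png

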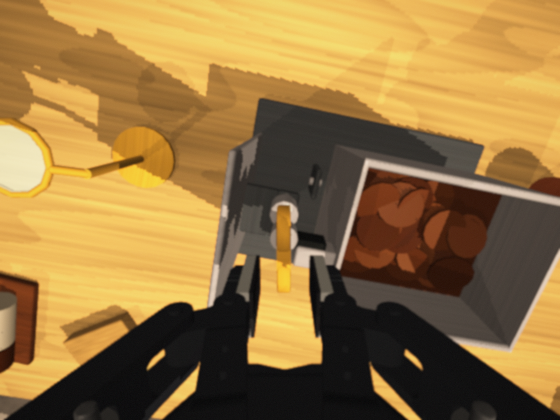

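View pics/side5z.png

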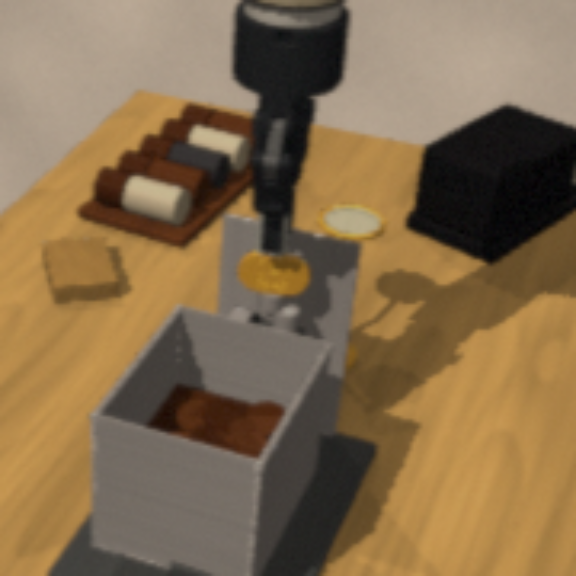

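The plate (column 284) lies midway between the pads (250 and 318), so I'll continue down.

Emit:
{"op": "apply_moves", "data": {"increments": [[[0,0,0.007,0],[0,0,0.007,0],[0,0,0.007,0],[0,0,0.007,0],[0,0,0.004,0]]]}}

```text
t: 13.5
tcp_pos: [0.6068, -0.1092, 0.2422]
tool_rot: [-0.096, 0.995, -0.002, -0.004]
force: [-0.5, 1.1, 0.0]
finger_gap: 0.298
```

```bash
python3 st.py
```

```text
t 13.5 tcp [ 0.6068 -0.1092  0.2422] z [-0.0084 -0.0055 -0.9999] yaw(toolx-180) 11.06 F [-0.45  1.06  0.02] M [ 0.02   0.012 -0.028] gap 0.298 q [-0.356  0.591  1.509 -0.009  1.048 -2.115]
```

Emit:
{"op": "apply_moves", "data": {"increments": [[[0.001,0,0.005,0],[0,0,0,0]]]}}

```text
t: 13.7
tcp_pos: [0.6052, -0.1092, 0.2357]
tool_rot: [-0.096, 0.995, -0.002, -0.005]
force: [-0.8, 0.2, -0.0]
finger_gap: 0.298
```

Emit:
{"op": "apply_moves", "data": {"increments": [[[0,0,0,0],[0,0,0,0],[0,0,0,0],[0,0,0,0]]], "fingers": 0, "newtons": 40}}

```text
t: 14.1
tcp_pos: [0.6051, -0.1093, 0.2356]
tool_rot: [-0.096, 0.995, -0.002, -0.005]
force: [0.1, 0.1, -1.9]
finger_gap: 0.088
```

```bash
python3 st.py
```

```text
t 14.1 tcp [ 0.6051 -0.1093  0.2356] z [-0.0104 -0.0047 -0.9999] yaw(toolx-180) 11.06 F [ 0.13  0.09 -1.92] M [ 0.019 -0.011  0.007] gap 0.088 q [-0.357  0.598  1.517 -0.009  1.035 -2.116]
```

Emit:
{"op": "apply_moves", "data": {"increments": [[[0,0,0,2],[0,0,0,3],[0,0,0,3]]]}}

```text
t: 14.4
tcp_pos: [0.6051, -0.1092, 0.2356]
tool_rot: [-0.025, 1.0, -0.002, -0.005]
force: [-0.4, -0.0, -1.3]
finger_gap: 0.088
```

```bash
echo "print('tau',np.round(s['tau'],4))">>st.py; python3 st.py
```

```text
t 14.4 tcp [ 0.6051 -0.1092  0.2356] z [-0.0105 -0.0049 -0.9999] yaw(toolx-180) 2.84 F [-0.45 -0.01 -1.35] M [ 0.11  -0.003  0.076] gap 0.088 q [-0.357  0.598  1.517 -0.01   1.034 -1.973]
tau [ 1.03600e-01 -4.58605e+01 -1.57365e+01 -2.20000e-02  1.33000e-02
 -2.52700e-01]
```

Emit:
{"op": "apply_moves", "data": {"increments": [[[0,0,0,3],[0,0,0,3],[0,0,0,3]]]}}

```text
t: 14.7
tcp_pos: [0.6051, -0.1093, 0.2356]
tool_rot: [0.057, 0.998, -0.003, -0.005]
force: [0.6, -0.1, -2.0]
finger_gap: 0.085
```

```bash
python3 st.py
```

```text
t 14.7 tcp [ 0.6051 -0.1093  0.2356] z [-0.0104 -0.0048 -0.9999] yaw(toolx-180) -6.5 F [ 0.57 -0.08 -1.97] M [0.19  0.052 0.115] gap 0.085 q [-0.357  0.598  1.517 -0.01   1.035 -1.81 ]
tau [ 1.99800e-01 -4.58735e+01 -1.57249e+01 -5.54000e-02 -3.60000e-03
 -2.48900e-01]
```

Emit:
{"op": "apply_moves", "data": {"increments": [[[0,0,0,3],[0,0,0,3],[0,0,0,3],[0,0,0,3]]]}}

```text
t: 15.1
tcp_pos: [0.6051, -0.1094, 0.2356]
tool_rot: [0.165, 0.986, -0.003, -0.005]
force: [-0.6, -1.0, -2.3]
finger_gap: 0.086
```

```bash
python3 st.py
```

```text
t 15.1 tcp [ 0.6051 -0.1094  0.2356] z [-0.0105 -0.0043 -0.9999] yaw(toolx-180) -18.97 F [-0.59 -1.   -2.34] M [0.265 0.051 0.181] gap 0.086 q [-0.357  0.598  1.517 -0.009  1.035 -1.593]
tau [ 3.02300e-01 -4.58751e+01 -1.57240e+01 -9.41000e-02 -1.44000e-02
 -2.47900e-01]
```

Emit:
{"op": "apply_moves", "data": {"increments": [[[0,0,0,1],[0,0,0,1],[0,0,0,1]]]}}

```text
t: 15.4
tcp_pos: [0.6051, -0.1094, 0.2356]
tool_rot: [0.192, 0.981, -0.003, -0.005]
force: [0.0, -0.4, -1.7]
finger_gap: 0.086
```

```bash
python3 st.py
```

```text
t 15.4 tcp [ 0.6051 -0.1094  0.2356] z [-0.0105 -0.0039 -0.9999] yaw(toolx-180) -22.09 F [ 0.04 -0.44 -1.69] M [0.221 0.036 0.087] gap 0.086 q [-0.358  0.598  1.517 -0.009  1.035 -1.539]
tau [ 2.81500e-01 -4.58692e+01 -1.57286e+01 -1.09200e-01 -1.38000e-02
 -1.39000e-02]
```

Emit:
{"op": "apply_moves", "data": {"increments": [[[0,0,0,1],[0,0,0,1],[0,0,0,1]]]}}

```text
t: 15.7
tcp_pos: [0.6051, -0.1095, 0.2356]
tool_rot: [0.219, 0.976, -0.003, -0.005]
force: [0.2, -0.1, -0.9]
finger_gap: 0.082
```

```bash
python3 st.py
```

```text
t 15.7 tcp [ 0.6051 -0.1095  0.2356] z [-0.0105 -0.0038 -0.9999] yaw(toolx-180) -25.31 F [ 0.2  -0.06 -0.91] M [ 0.219 -0.03   0.11 ] gap 0.082 q [-0.358  0.598  1.517 -0.008  1.035 -1.483]
tau [ 3.34900e-01 -4.58689e+01 -1.57291e+01 -1.10900e-01 -1.44000e-02
 -1.91000e-02]
```

Emit:
{"op": "apply_moves", "data": {"increments": [[[0,0,0,1],[0,0,0,1],[0,0,0,1]]]}}

```text
t: 16.0
tcp_pos: [0.6051, -0.1095, 0.2356]
tool_rot: [0.247, 0.969, -0.003, -0.005]
force: [0.0, -0.9, -1.8]
finger_gap: 0.09
```

```bash
cat > s2.py <<'E'
from h import *
s=manip.sense();R=Ro.from_quat(s['tool_rot']).as_matrix()
y=np.arctan2(-R[1,0],-R[0,0]);print('t',round(s['t'],2),'tcp',np.round(s['tcp_pos'],4),'knob~',round(-y,3),'Mz',round(s['ft_torque'][2],3),'tau6',round(s['tau'][5],4),'tau1',round(s['tau'][0],3),'M',np.round(s['ft_torque'],3),'F',np.round(s['force'],1),'qd6',round(s['qd'][5],3))
E
python3 s2.py
```

```text
t 16.0 tcp [ 0.6051 -0.1095  0.2356] knob~ 0.499 Mz 0.14 tau6 -0.0189 tau1 0.379 M [0.262 0.042 0.14 ] F [ 0.  -0.9 -1.8] qd6 0.189
```

Emit:
{"op": "apply_moves", "data": {"increments": [[[0,0,0,1],[0,0,0,1],[0,0,0,1]]]}}

```text
t: 16.3
tcp_pos: [0.6051, -0.1095, 0.2357]
tool_rot: [0.274, 0.962, -0.003, -0.005]
force: [0.1, -1.2, -0.1]
finger_gap: 0.085
```

```bash
python3 s2.py
```

```text
t 16.3 tcp [ 0.6051 -0.1095  0.2357] knob~ 0.556 Mz 0.042 tau6 -0.0186 tau1 0.416 M [0.344 0.004 0.042] F [ 0.1 -1.2 -0.1] qd6 0.189
```

Emit:
{"op": "apply_moves", "data": {"increments": [[[0,0,0,1],[0,0,0,1]]]}}

```text
t: 16.5
tcp_pos: [0.6051, -0.1095, 0.2356]
tool_rot: [0.293, 0.956, -0.003, -0.004]
force: [0.1, 0.2, -1.1]
finger_gap: 0.085
```

```bash
python3 s2.py
```

```text
t 16.5 tcp [ 0.6051 -0.1095  0.2356] knob~ 0.594 Mz 0.093 tau6 -0.0184 tau1 0.442 M [ 0.368 -0.034  0.093] F [ 0.1  0.2 -1.1] qd6 0.189
```

Emit:
{"op": "apply_moves", "data": {"increments": [[[0,0,0,1],[0,0,0,1]]]}}

```text
t: 16.7
tcp_pos: [0.6051, -0.1095, 0.2356]
tool_rot: [0.311, 0.95, -0.003, -0.004]
force: [-0.2, -1.0, -0.6]
finger_gap: 0.084
```

```bash
python3 s2.py
```

```text
t 16.7 tcp [ 0.6051 -0.1095  0.2356] knob~ 0.632 Mz 0.145 tau6 -0.0183 tau1 0.466 M [ 0.364 -0.023  0.145] F [-0.2 -1.  -0.6] qd6 0.189
```

Emit:
{"op": "apply_moves", "data": {"increments": [[[0,0,0,1],[0,0,0,1]]]}}

```text
t: 16.9
tcp_pos: [0.6051, -0.1095, 0.2356]
tool_rot: [0.329, 0.944, -0.003, -0.004]
force: [-0.1, -0.8, -1.7]
finger_gap: 0.083
```

```bash
python3 s2.py
```

```text
t 16.9 tcp [ 0.6051 -0.1095  0.2356] knob~ 0.67 Mz 0.078 tau6 -0.0182 tau1 0.492 M [0.347 0.004 0.078] F [-0.1 -0.8 -1.7] qd6 0.187
```

Emit:
{"op": "apply_moves", "data": {"increments": [[[0,0,0,1],[0,0,0,1]]]}}

```text
t: 17.1
tcp_pos: [0.6051, -0.1096, 0.2357]
tool_rot: [0.347, 0.938, -0.003, -0.004]
force: [0.3, -1.0, -1.3]
finger_gap: 0.086
```

```bash
python3 s2.py
```

```text
t 17.1 tcp [ 0.6051 -0.1096  0.2357] knob~ 0.708 Mz 0.099 tau6 -0.018 tau1 0.517 M [ 0.32  -0.039  0.099] F [ 0.3 -1.  -1.3] qd6 0.19
```

Emit:
{"op": "apply_moves", "data": {"increments": [[[0,0,0,1],[0,0,0,1]]]}}

```text
t: 17.3
tcp_pos: [0.6051, -0.1095, 0.2356]
tool_rot: [0.365, 0.931, -0.004, -0.004]
force: [-0.1, -0.5, -1.0]
finger_gap: 0.083
```

```bash
python3 s2.py
```

```text
t 17.3 tcp [ 0.6051 -0.1095  0.2356] knob~ 0.746 Mz 0.074 tau6 -0.0179 tau1 0.54 M [ 0.344 -0.031  0.074] F [-0.1 -0.5 -1. ] qd6 0.189
```

Emit:
{"op": "apply_moves", "data": {"increments": [[[0,0,0,1],[0,0,0,1]]]}}

```text
t: 17.5
tcp_pos: [0.6051, -0.1095, 0.2356]
tool_rot: [0.382, 0.924, -0.004, -0.004]
force: [-0.2, 0.1, -1.4]
finger_gap: 0.087
```

```bash
python3 s2.py
```

```text
t 17.5 tcp [ 0.6051 -0.1095  0.2356] knob~ 0.785 Mz 0.12 tau6 -0.0178 tau1 0.564 M [ 0.353 -0.049  0.12 ] F [-0.2  0.1 -1.4] qd6 0.186
```

Still free, and tau6 is flat at -0.018.

Emit:
{"op": "apply_moves", "data": {"increments": [[[0,0,0,1],[0,0,0,1]]]}}

```text
t: 17.7
tcp_pos: [0.6051, -0.1096, 0.2357]
tool_rot: [0.4, 0.917, -0.004, -0.004]
force: [-0.4, -0.5, -0.7]
finger_gap: 0.084
```

```bash
python3 s2.py
```

```text
t 17.7 tcp [ 0.6051 -0.1096  0.2357] knob~ 0.823 Mz 0.084 tau6 -0.0177 tau1 0.587 M [ 0.353 -0.043  0.084] F [-0.4 -0.5 -0.7] qd6 0.188
```

Emit:
{"op": "apply_moves", "data": {"increments": [[[0,0,0,1],[0,0,0,1]]]}}

```text
t: 17.9
tcp_pos: [0.605, -0.1096, 0.2356]
tool_rot: [0.417, 0.909, -0.004, -0.004]
force: [-0.4, -0.7, -2.1]
finger_gap: 0.09
```

```bash
python3 s2.py
```

```text
t 17.9 tcp [ 0.605  -0.1096  0.2356] knob~ 0.861 Mz 0.076 tau6 -0.0175 tau1 0.61 M [ 0.375 -0.051  0.076] F [-0.4 -0.7 -2.1] qd6 0.189
```

Emit:
{"op": "apply_moves", "data": {"increments": [[[0,0,0,1],[0,0,0,1]]]}}

```text
t: 18.1
tcp_pos: [0.605, -0.1096, 0.2356]
tool_rot: [0.434, 0.901, -0.004, -0.004]
force: [-0.6, -0.6, -2.5]
finger_gap: 0.087
```

```bash
python3 s2.py
```

```text
t 18.1 tcp [ 0.605  -0.1096  0.2356] knob~ 0.899 Mz 0.075 tau6 -0.0175 tau1 0.633 M [ 0.386 -0.048  0.075] F [-0.6 -0.6 -2.5] qd6 0.188
```

Emit:
{"op": "apply_moves", "data": {"increments": [[[0,0,0,1],[0,0,0,1]]]}}

```text
t: 18.3
tcp_pos: [0.605, -0.1096, 0.2356]
tool_rot: [0.452, 0.892, -0.004, -0.004]
force: [-0.3, -2.1, -1.3]
finger_gap: 0.083
```

```bash
python3 s2.py
```

```text
t 18.3 tcp [ 0.605  -0.1096  0.2356] knob~ 0.937 Mz 0.129 tau6 -0.0174 tau1 0.654 M [ 0.426 -0.088  0.129] F [-0.3 -2.1 -1.3] qd6 0.188
```

Emit:
{"op": "apply_moves", "data": {"increments": [[[0,0,0,1],[0,0,0,1]]]}}

```text
t: 18.5
tcp_pos: [0.605, -0.1096, 0.2356]
tool_rot: [0.468, 0.883, -0.004, -0.004]
force: [-0.5, -0.8, -1.1]
finger_gap: 0.088
```

```bash
python3 s2.py
```

```text
t 18.5 tcp [ 0.605  -0.1096  0.2356] knob~ 0.975 Mz 0.109 tau6 -0.0191 tau1 0.633 M [ 0.311 -0.134  0.109] F [-0.5 -0.8 -1.1] qd6 0.187
```

Emit:
{"op": "apply_moves", "data": {"increments": [[[0,0,0,1],[0,0,0,1]]]}}

```text
t: 18.7
tcp_pos: [0.605, -0.1096, 0.2356]
tool_rot: [0.485, 0.874, -0.004, -0.004]
force: [-1.3, -1.2, -1.3]
finger_gap: 0.086
```

```bash
python3 s2.py
```

```text
t 18.7 tcp [ 0.605  -0.1096  0.2356] knob~ 1.013 Mz 0.111 tau6 -0.0184 tau1 0.625 M [ 0.331 -0.176  0.111] F [-1.3 -1.2 -1.3] qd6 0.187
```

Contact starts at about 0.95 rad: tau1 and My both change trend there. With a pad stiffness of 6 N/mm on a 12 mm arm, 10 N should come near 1.11 rad with Mz about 0.21. I'll go on one row at a time.

Emit:
{"op": "apply_moves", "data": {"increments": [[[0,0,0,1]]]}}

```text
t: 18.8
tcp_pos: [0.605, -0.1096, 0.2356]
tool_rot: [0.493, 0.87, -0.004, -0.004]
force: [-0.1, -0.5, -1.5]
finger_gap: 0.087
```

```bash
python3 s2.py
```

```text
t 18.8 tcp [ 0.605  -0.1096  0.2356] knob~ 1.032 Mz 0.129 tau6 -0.0183 tau1 0.646 M [ 0.362 -0.15   0.129] F [-0.1 -0.5 -1.5] qd6 0.189
```

Emit:
{"op": "apply_moves", "data": {"increments": [[[0,0,0,1]]]}}

```text
t: 18.9
tcp_pos: [0.605, -0.1097, 0.2357]
tool_rot: [0.502, 0.865, -0.004, -0.004]
force: [-0.5, -2.1, -1.8]
finger_gap: 0.086
```

```bash
python3 s2.py
```

```text
t 18.9 tcp [ 0.605  -0.1097  0.2357] knob~ 1.051 Mz 0.067 tau6 -0.0183 tau1 0.658 M [ 0.327 -0.178  0.067] F [-0.5 -2.1 -1.8] qd6 0.187
```

Emit:
{"op": "apply_moves", "data": {"increments": [[[0,0,0,1]]]}}

```text
t: 19.0
tcp_pos: [0.605, -0.1096, 0.2356]
tool_rot: [0.51, 0.86, -0.004, -0.004]
force: [0.0, -2.1, -1.0]
finger_gap: 0.082
```

```bash
python3 s2.py
```

```text
t 19.0 tcp [ 0.605  -0.1096  0.2356] knob~ 1.07 Mz 0.08 tau6 -0.0183 tau1 0.665 M [ 0.36  -0.118  0.08 ] F [ 0.  -2.1 -1. ] qd6 0.188
```

No rise in Mz, so that was just a small resettling of the grip. I'll check visually.

```bash
python3 - <<'E'
from h import *
import s2
s,im,d=snap('wrist','w6');cv2.imwrite('pics/w6z.png',cv2.resize(im[100:400,140:440,::-1],None,fx=2,fy=2))
s,im,d=snap('scene','sc6');cv2.imwrite('pics/sc6z.png',cv2.resize(im[140:280,140:320,::-1],None,fx=4,fy=4))
s=manip.sense();print(s['ft_torque'],s['tau'][5])
E
```

```text
t 19.0 tcp [ 0.605  -0.1096  0.2356] knob~ 1.07 Mz 0.08 tau6 -0.0183 tau1 0.665 M [ 0.36  -0.118  0.08 ] F [ 0.  -2.1 -1. ] qd6 0.188
[ 0.32189962 -0.11253824 -0.02495759] 0.04525989526882768
```

View pics/w6z.png

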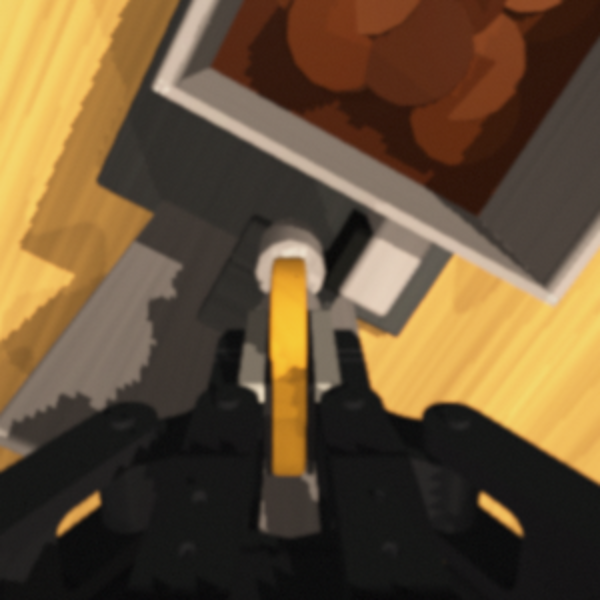

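View pics/sc6z.png

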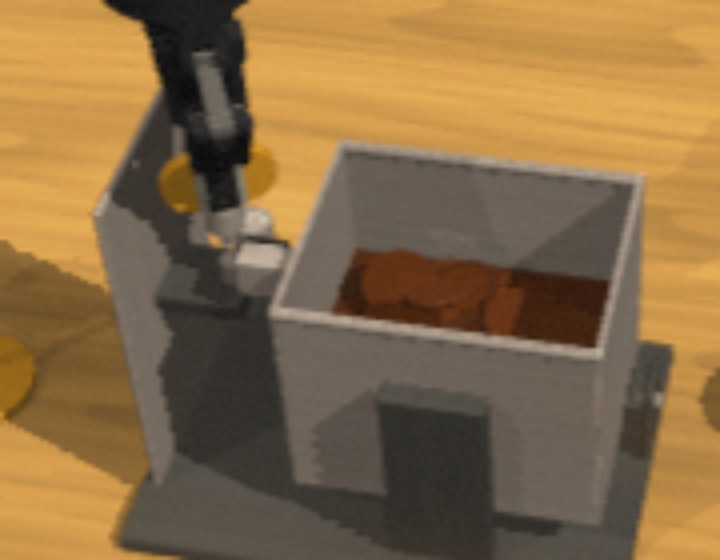

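The wings sit square in the grip, so there is no slip. The cam at (290,265) is right next to the black pad at (340,260). I'll continue one row at a time.

Emit:
{"op": "apply_moves", "data": {"increments": [[[0,0,0,1],[0,0,0,1]]]}}

```text
t: 19.3
tcp_pos: [0.605, -0.1097, 0.2356]
tool_rot: [0.526, 0.851, -0.004, -0.003]
force: [-0.8, -1.5, -2.0]
finger_gap: 0.09
```

```bash
python3 s2.py
```

```text
t 19.3 tcp [ 0.605  -0.1097  0.2356] knob~ 1.107 Mz 0.055 tau6 -0.0027 tau1 0.639 M [ 0.345 -0.168  0.055] F [-0.8 -1.5 -2. ] qd6 0.181
```

Emit:
{"op": "apply_moves", "data": {"increments": [[[0,0,0,1]]]}}

```text
t: 19.4
tcp_pos: [0.6049, -0.1097, 0.2356]
tool_rot: [0.534, 0.846, -0.004, -0.003]
force: [-1.6, -0.8, -0.5]
finger_gap: 0.087
```

```bash
python3 s2.py
```

```text
t 19.4 tcp [ 0.6049 -0.1097  0.2356] knob~ 1.126 Mz 0.144 tau6 0.0114 tau1 0.644 M [ 0.391 -0.183  0.144] F [-1.6 -0.8 -0.5] qd6 0.188
```

Emit:
{"op": "apply_moves", "data": {"increments": [[[0,0,0,1]]]}}

```text
t: 19.5
tcp_pos: [0.605, -0.1096, 0.2356]
tool_rot: [0.542, 0.841, -0.004, -0.003]
force: [-0.0, -0.8, -1.6]
finger_gap: 0.085
```

```bash
python3 s2.py
```

```text
t 19.5 tcp [ 0.605  -0.1096  0.2356] knob~ 1.145 Mz 0.174 tau6 0.028 tau1 0.619 M [ 0.34  -0.174  0.174] F [-0.  -0.8 -1.6] qd6 0.189
```

Emit:
{"op": "apply_moves", "data": {"increments": [[[0,0,0,1]]]}}

```text
t: 19.6
tcp_pos: [0.6049, -0.1096, 0.2356]
tool_rot: [0.549, 0.835, -0.004, -0.003]
force: [-0.4, -1.1, -1.4]
finger_gap: 0.085
```

```bash
python3 s2.py
```

```text
t 19.6 tcp [ 0.6049 -0.1096  0.2356] knob~ 1.164 Mz 0.151 tau6 0.0424 tau1 0.637 M [ 0.374 -0.168  0.151] F [-0.4 -1.1 -1.4] qd6 0.186
```

tau6 now rises steadily at 0.79 N m/rad, or about 60 N/rad, as the pad should. Load so far is about 4.6 N, so 10 N needs about 5 more rows.

Emit:
{"op": "apply_moves", "data": {"increments": [[[0,0,0,1],[0,0,0,1]]]}}

```text
t: 19.8
tcp_pos: [0.6049, -0.1096, 0.2356]
tool_rot: [0.565, 0.825, -0.004, -0.003]
force: [-0.4, -1.1, -2.0]
finger_gap: 0.084
```

```bash
python3 s2.py
```

```text
t 19.8 tcp [ 0.6049 -0.1096  0.2356] knob~ 1.201 Mz 0.172 tau6 0.0735 tau1 0.652 M [ 0.373 -0.188  0.172] F [-0.4 -1.1 -2. ] qd6 0.189
```

Emit:
{"op": "apply_moves", "data": {"increments": [[[0,0,0,1],[0,0,0,1]]]}}

```text
t: 20.0
tcp_pos: [0.6049, -0.1097, 0.2356]
tool_rot: [0.581, 0.814, -0.005, -0.003]
force: [-2.2, -1.6, -0.2]
finger_gap: 0.086
```

```bash
python3 s2.py
```

```text
t 20.0 tcp [ 0.6049 -0.1097  0.2356] knob~ 1.239 Mz 0.223 tau6 0.1008 tau1 0.501 M [ 0.311 -0.187  0.223] F [-2.2 -1.6 -0.2] qd6 0.187
```

Emit:
{"op": "apply_moves", "data": {"increments": [[[0,0,0,0.7],[0,0,0,0],[0,0,0,0]]]}}

```text
t: 20.3
tcp_pos: [0.6049, -0.1096, 0.2356]
tool_rot: [0.586, 0.81, -0.005, -0.003]
force: [-1.1, -0.4, -1.7]
finger_gap: 0.087
```

```bash
python3 s2.py
```

```text
t 20.3 tcp [ 0.6049 -0.1096  0.2356] knob~ 1.253 Mz 0.212 tau6 0.2059 tau1 0.562 M [ 0.31  -0.206  0.212] F [-1.1 -0.4 -1.7] qd6 0.003
```

Mz is about 0.12 above free drag, or about 9–10 N. I'll release and lift.

Emit:
{"op": "apply_moves", "data": {"increments": [[[0,0,0,0],[0,0,0,0],[0,0,0,0],[0,0,0,0]]], "fingers": 0.3}}

```text
t: 20.7
tcp_pos: [0.6057, -0.1096, 0.2366]
tool_rot: [0.586, 0.81, -0.005, -0.002]
force: [-0.7, 0.4, 0.8]
finger_gap: 0.299
```

Emit:
{"op": "apply_moves", "data": {"increments": [[[0,0,-0.008,0],[0,0,-0.01,0],[0,0,-0.015,0],[0,0,-0.025,0],[0,0,-0.03,0]]]}}

```text
t: 21.2
tcp_pos: [0.6048, -0.1085, 0.3258]
tool_rot: [0.587, 0.81, -0.006, -0.006]
force: [-0.0, -0.2, -0.0]
finger_gap: 0.297
```

Emit:
{"op": "apply_moves", "data": {"increments": [[[0,0,-0.03,0],[0,0,-0.02,0],[0,0,0,0]]]}}

```text
t: 21.5
tcp_pos: [0.6072, -0.1087, 0.3858]
tool_rot: [0.586, 0.81, -0.004, 0.0]
force: [0.4, -1.1, -0.6]
finger_gap: 0.301
```

```bash
python3 - <<'E'
from h import *
import s2
s,im,d=snap('wrist','w7');P=cloud('wrist',d,s)
hs=cv2.cvtColor(im,cv2.COLOR_RGB2HSV);x,y,z=P[...,0],P[...,1],P[...,2]
g=(hs[...,1]>120)&(hs[...,0]>12)&(hs[...,0]<32)&(z>.186)&(z<.2)&(abs(x-.605)<.05)&(abs(y+.109)<.04)
print(g.sum(),cv2.minAreaRect((P[g][:,:2]*1000).astype(np.float32)))
r=(z>.148)&(z<.162)&(x>.53)&(x<.68)&(y>-.075)&(y<.09)&(hs[...,1]<80)
print('rim',r.sum(),P[r].min(0),P[r].max(0),np.polyfit(x[r],z[r],1))
s,im,d=snap('scene','sc7');Q=cloud('scene',d);x,y,z=Q[...,0],Q[...,1],Q[...,2]
f=(y>.04)&(y<.075)&(z>.06)&(z<.145)&(x>.63)&(x<.67);print('rear wall tilt',np.polyfit(z[f],x[f],1)[0])
h0=cv2.imread('pics/scene0.png');
dd=cv2.absdiff(h0,im[:,:,::-1].copy()).max(2)
for n,b in dict(mag=(75,170,155,250),cup=(335,215,375,262),stick=(322,280,352,326)).items(): print(n,np.mean(dd[b[1]:b[3],b[0]:b[2]]>40))
E
```

```text
t 21.5 tcp [ 0.6072 -0.1087  0.3858] knob~ 1.253 Mz 0.025 tau6 -0.0005 tau1 0.025 M [-0.019 -0.077  0.025] F [ 0.4 -1.1 -0.6] qd6 -0.002
408 ((612.9086303710938, -122.37456512451172), (21.234909057617188, 74.4323959350586), 35.33230209350586)
rim 2660 [ 0.54406522 -0.07276562  0.14800633] [0.66748956 0.08034692 0.15705472] [-0.00073959  0.15430277]
rear wall tilt 0.0002971867574090287
mag 0.065
cup 0.0
stick 0.0
```

View pics/w7.png

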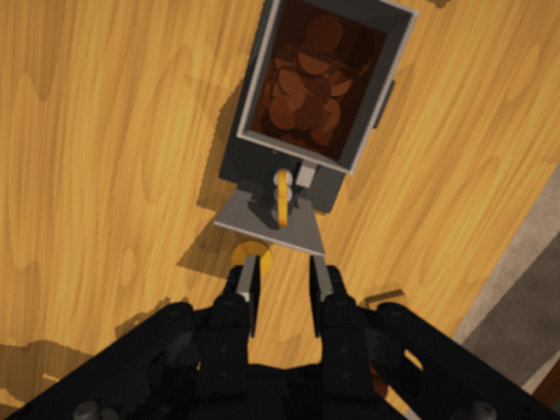

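```bash
python3 - <<'E'
from h import *
s=manip.sense();im=cv2.imread('pics/w7.png');d=np.load('pics/w7_d.npy');P=cloud('wrist',d,s)
hs=cv2.cvtColor(im,cv2.COLOR_BGR2HSV);x,y,z=P[...,0],P[...,1],P[...,2]
g=((hs[...,1]>120)&(hs[...,0]>12)&(hs[...,0]<32)&(z>.186)&(z<.197)).astype(np.uint8);g[:,:270]=0;g[:,296:]=0;g[:165]=0;g[232:]=0
r=cv2.minAreaRect((P[g>0][:,:2]*1000).astype(np.float32));print(g.sum(),r)
l=cv2.fitLine((P[g>0][:,:2]*1000).astype(np.float32),cv2.DIST_HUBER,0,.01,.01).ravel();print(np.arctan2(-l[1],l[0]))
E
```

```text
284 ((602.6499633789062, -108.30554962158203), (7.314868927001953, 41.790950775146484), 18.271780014038086)
1.2499329
```

```bash
python3 -c "
from station import manip
print(manip.sign_off(), manip.sense()['t'])"
```

```text
the job is handed in; nothing more can be done
the job is handed in; nothing more can be done
```

I pushed the bin back upright against its stop, turned the knob clockwise until the cam was snug on the pad, let go and handed in. The robot clock read about 21.7 s; no verdict was reported.

**Bin:** the last check gave a rear-wall slope of 0.0003 and a level rim at z 0.155–0.157 m, so it is upright.

**Knob:** the pad was met at about 1.09 rad and I stopped at 1.25 rad. The turning moment had risen about 0.12 N m above the free drag, which I read as about 9–10 N on the pad. After letting go, the wrist picture still put the knob at 1.25 rad, so it did not spring back. I have no direct reading of the pad force after release.

**Bystanders and panel:** the cup and stick areas of the picture are unchanged. About 6.5% of the pixels around the magnifier changed. I took this to be shadow and the arm in view and did not check further; nothing went near it. I saw no sign of contact with the side panel.

**Checks that disagreed:**
- The arm picked up about 3° of tool tilt from the push. I worked it down to under 1° before gripping the knob.
- A small shift in the readings near 0.95 rad first looked like the pad. The turning moment had not risen, so I treated it as the grip resettling and went on.

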